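Mask the pump housing's ports for spraying

ROBOT

A 7-joint arm with a two-finger parallel gripper is mounted at the origin on the work surface. World frame = base frame: x ahead of the robot, y to its left, z up, the work surface at z = 0. Lengths are in m, angles in rad, forces in N, time in s.
With the tool pointing down it reaches from about 0.425 to 1.025 m from the base axis. Payload 3.6 kg.
Tool frame: the origin (TCP) lies midway between the tips of the shut fingers; the grasp point (between the pads) lies 19 mm behind it; z points along the fingers, y is the line along which they close (so a half turn about z gives the same grasp; the last joint's range is limited). The gripper opens to 85 mm and grips with 20 to 120 N. Pads are 22 mm wide; open, the fingers measure 114 mm over their backs; the gripper's body (76 mm by 85 mm) begins 54 mm behind the grasp point. The pads swing forward as they close: fully open they stand 13 mm farther back than shut.
Start: joints at [1.234, 0.591, 0.048, 1.609, -0.033, 0.943, -0.034], TCP at [0.174, -0.704, 0.231] pointing down, gripper open.
Joint ranges: [-2.69, 2.69], [-0.47, 2.24], [-1.27, 1.36], [0.19, 2.51], [-1.53, 4.68], [0.08, 2.07], [-3.09, 3.09]. Speed limits (rad/s): [2.57, 2.57, 3.14, 3.14, 3.14, 3.14, 3.14].

INTERFACE

Orientations are given as a 3x3 rotation matrix whose columns are the frame's x, y, z axes.
In Python, from cell import bot, imaging gives the robot as it stands. The module is installed in compiled form; this text tells all that it offers.
- The arm moves only by the tool move_arm, never from a script. Its argument "commands" is a list of rows, each an object of numbers: "hand": the finger opening in cm, from 0 to 8.54; "x", "y", "z": the shift along the world's x, y, z in cm; "turn": the turn about the world's z in rad. A call has 1 to 10 rows; each row is the pose to reach, as a shift and turn from the pose commanded when the call began; what a row does not reach only later rows make up. A row lasts 1/12 s, in which the tool goes at most 41.7 mm and 7.16 degrees, less where a joint would pass 70% of its speed; a pose out of reach is approached as far as the arm can. A call with a gripper value outside its range is refused whole. The fingers move at their own pace and stop on an object; the grip force is fixed at half the most. Time passes only in rows, so rows that repeat a pose let the fingers close. It gives the time, the measured TCP pose, the force, the opening and the grip force at its end, in the units of the state.
- bot.observe(): the state, without advancing time (a new reading comes with each control period).
- imaging.get_image(name): name is "scene" or "side" or "wrist"; returns the picture (400x640x3 uint8, blue, green, red); there is no depth.
- imaging.camera_info(name): a dict with "mtx" (3x3 intrinsics, pixels), "dist_coeffs" ([k1, k2, p1, p2, k3] as OpenCV has them; the pictures are not rectified), "camera_from_world" (4x4, takes a point from world to camera coordinates). Camera axes: x right, y down, z forward; pixel columns grow to the right and rows downward; lengths in m; the calibration is good to about 2 mm. A picture is of the moment at which its call begins: read the wrist's pose just before it. camera_info takes no time and is no camera call; for the wrist camera it gives the pose at the moment of the call.
- bot.job_done(): hands the job in; it is judged then, once.
The state is a dict: "t": time; "qpos": joint angles; "joint_vel": joint speeds; "joint_efforts": joint torques, N m; "tcp_pos": TCP position; "tool_rot": TCP orientation; "ft_force": force on the tool from outside, world axes, zero at the start; "moment": the same for the moment, N m; "finger_gap": opening from 0.0 (shut) to 1.0 (fully open); "grip_force": force on a finger pad.
Only numpy, scipy, OpenCV 4.12 (cv2) and the standard library are available. Lean on these libraries where they do the work, as an engineer would, in place of code of your own. Each camera call takes 0.05 s, during which the arm holds its last target. There are 200 camera calls.

TASK

Get the pump housing ready for spraying: first take the black transit cap out of the upright neck and put it in the scrap tray, then set the largest masking plug from the rack fully home in the leaning neck, and then the smallest one fully home in the upright neck, each with its collar down on the rim. Leave the middle-sized plug in its rack and everything else on the bench where it is.

Things in the scene. Friction and masses are not known exactly. Their poses are not given: they have to be found in the camera images.
- large_plug_center (a point): grey largest masking plug, round about its z axis (up in the rack): tapered stem 28 mm long (22 mm across at the foot, 30 under the collar), collar 50 mm across and 5 thick, pull grip 22 mm across and 32 high on top. 65 mm in all, 30 g, rigid. Point: its centre, 4.5 mm above the collar's underside, 32.5 below the top. Starts in a rack hole, collar on the rack's top.
- middle_plug_center (a point): grey middle-sized masking plug, round about its z axis (up in the rack): tapered stem 28 mm long (18 mm across at the foot, 25 under the collar), collar 44 mm across and 5 thick, pull grip 22 mm across and 32 high on top. 65 mm in all, 30 g, rigid. Point: its centre, 4.5 mm above the collar's underside, 32.5 below the top. Starts in a rack hole, collar on the rack's top. Stays there.
- small_plug_center (a point): grey smallest masking plug, round about its z axis (up in the rack): tapered stem 28 mm long (14 mm across at the foot, 20 under the collar), collar 38 mm across and 5 thick, pull grip 22 mm across and 32 high on top. 65 mm in all, 30 g, rigid. Point: its centre, 4.5 mm above the collar's underside, 32.5 below the top. Starts in a rack hole, collar on the rack's top.
- rack: plywood plug rack fixed to the bench, 60 x 200 x 40 mm high, with three 32 mm through-holes in a row along its y axis at y = -65, 0, +65 mm; a plug in each, in any order. Origin: centre of its underside; z up. It may stand to the left or the right.
- housing: cast aluminium pump housing bolted to the bench: foot 115 x 195 mm, body 90 x 165 mm and 55 high, two open round necks on top, 104 mm apart along its y: the wider leans 35 degrees from vertical towards the housing's -x side (roughly to the robot), the narrower is upright. Origin: centre of its underside; z up.
- leaning_mouth (a point): centre of the rim of the leaning neck (bore 33 mm, straight, 32 mm deep, outside diameter 45 mm), at housing x -30, y +52, z 105 mm; its z axis points out of the neck along the bore's axis, 35 degrees from vertical; its y axis is the housing's y
- upright_mouth (a point): centre of the rim of the upright neck (bore 23 mm, straight, 32 mm deep, outside diameter 35 mm), at housing x 0, y -52, z 90 mm; its z axis points up along the bore's axis; its y axis is the housing's y
- cap_center (a point): black transit cap, at the start loose in the upright neck: round head 32 mm across and 22 high resting on the rim, stem 18 mm across and 14 long in the bore; 20 g, lifts straight out. Point: its centre, on the axis, 4 mm above the head's underside, 18 below its top.
- tray: dark steel scrap tray, open on top, 150 x 150 x 45 mm high with 4 mm walls, fixed to the bench, empty. Origin: centre of its underside; z up. It stands on the other side than the rack.
- tape_center (a point): roll of masking tape lying flat, 84 mm across, 25 high; centre. A bystander
- bracket_center (a point): small bent steel angle bracket, 50 x 40 x 44 mm; a point 20 mm over its foot. A bystander
- offcut_center (a point): pine offcut 100 x 40 x 30 mm, centre. A bystander
- marker_center (a point): paint marker lying flat, 130 mm long along its x, 14 thick; point within it, half-way up. A bystander
- spray_can_center (a point): spray can, 66 mm across, 190 high, centre. A bystander
- tin_center (a point): paint tin, 100 mm across, 110 high, centre. A bystander
Mind the look-alikes: they are no part of the job. What is shaped like the part that bears small_plug_center but blue or pink is not meant.

How it is judged:
On the way, in this order (a step that is already met when the one before it is completed fails the run):
1. the transit cap lies in the scrap tray, let go (x of cap_center in the frame of tray between -0.072 and 0.072 m and y of cap_center in the frame of tray between -0.072 and 0.072 m and z of cap_center in the frame of tray between 0 and 0.045 m and contact force between the fingers and cap below 0.1 N), for 0.2 s.
2. the largest plug is fully home in the leaning neck, let go (x of large_plug_center in the frame of leaning_mouth between -0.004 and 0.004 m and y of large_plug_center in the frame of leaning_mouth between -0.004 and 0.004 m and z of large_plug_center in the frame of leaning_mouth between 0.001 and 0.0075 m and angle between the z axis of large_plug_center and the z axis of leaning_mouth, either way round below 0.14 rad and contact force between the fingers and large_plug below 0.1 N), for 0.2 s.
3. the smallest plug is fully home in the upright neck, let go (x of small_plug_center in the frame of upright_mouth between -0.004 and 0.004 m and y of small_plug_center in the frame of upright_mouth between -0.004 and 0.004 m and z of small_plug_center in the frame of upright_mouth between 0.001 and 0.0075 m and angle between the z axis of small_plug_center and the z axis of upright_mouth, either way round below 0.14 rad and contact force between the fingers and small_plug below 0.1 N), for 0.2 s.
At the end, for the whole second after the job is handed in: Cap in the scrap tray; largest plug in the leaning and smallest in the upright neck, each with its collar down on the rim (within 3 mm), within 4 mm of the bore axis and 8 degrees of its direction; middle plug still in its rack hole (moved under 15 mm) (x of cap_center in the frame of tray between -0.072 and 0.072 m and y of cap_center in the frame of tray between -0.072 and 0.072 m and z of cap_center in the frame of tray between 0 and 0.045 m and x of large_plug_center in the frame of leaning_mouth between -0.004 and 0.004 m and y of large_plug_center in the frame of leaning_mouth between -0.004 and 0.004 m and z of large_plug_center in the frame of leaning_mouth between 0.001 and 0.0075 m and angle between the z axis of large_plug_center and the z axis of leaning_mouth, either way round below 0.14 rad and x of small_plug_center in the frame of upright_mouth between -0.004 and 0.004 m and y of small_plug_center in the frame of upright_mouth between -0.004 and 0.004 m and z of small_plug_center in the frame of upright_mouth between 0.001 and 0.0075 m and angle between the z axis of small_plug_center and the z axis of upright_mouth, either way round below 0.14 rad and distance of middle_plug_center from where it was at the start of the episode below 0.015 m); the robot touches nothing.
It fails at once if another thing on the bench (tape, bracket, offcut, marker, cans) is moved by more than 30 mm (distance of any of tape_center, bracket_center, offcut_center, marker_center, spray_can_center, tin_center from where it was at the start of the episode above 0.03 m).
It also fails if it takes over 72 s, if anything falls off the work surface, if the arm or the gripper's body presses on something with over 40 N, if the wrist force passes 120 N, or if a joint passes its speed limit or range.

## Working session

There is one attempt and no reset: what is moved stays moved. The work goes in short steps, Python scripts to look and compute and a tool call to move; the robot and the scene stay as the last step left them, time stands still between calls to the robot, and variables do not carry over. Pictures are saved under pics/ and viewed, at most 10 in all, crops included, and the job is handed in when it is done.

Besides the shell and the picture viewer there is one more tool, called after "Call:" as name(argument=value, ...), one argument or row to a line, values as JSON. move_arm: Moves the arm, as the interface text tells. Its arguments: {"type":"object","properties":{"commands":{"type":"array","items":{"type":"object","properties":{"hand":{"type":"number"},"x":{"type":"number"},"y":{"type":"number"},"z":{"type":"number"},"turn":{"type":"number"}}}}},"required":["commands"]}

```bash
mkdir -p pics
python3 - <<'E'
from cell import bot, imaging
import cv2, numpy as np
for n in ["scene","side"]:
    im=imaging.get_image(n); cv2.imwrite(f"pics/{n}0.png",im)
    i=imaging.camera_info(n); print(n,np.round(i["mtx"],1).tolist(),i["dist_coeffs"],np.round(i["camera_from_world"],3).tolist())
s=bot.observe(); print(s["t"],s["tcp_pos"],np.round(s["tool_rot"],3).tolist(),s["finger_gap"])
E
```

```text
scene [[463.9, 0.0, 322.1], [0.0, 463.9, 193.8], [0.0, 0.0, 1.0]] [0.02351784 0.         0.         0.         0.        ] [[0.116, 0.993, 0.012, -0.054], [0.797, -0.086, -0.597, -0.352], [-0.592, 0.079, -0.802, 1.519], [0.0, 0.0, 0.0, 1.0]]
side [[517.9, 0.0, 315.9], [0.0, 517.9, 201.6], [0.0, 0.0, 1.0]] [0.0492483 0.        0.        0.        0.       ] [[-0.929, -0.369, -0.0, 0.453], [-0.238, 0.598, -0.765, 0.173], [0.283, -0.711, -0.644, 1.114], [0.0, 0.0, 0.0, 1.0]]
0.1 [ 0.17414636 -0.7029731   0.23023361] [[0.971, 0.241, -0.001], [0.241, -0.971, 0.002], [-0.0, -0.002, -1.0]] 1.0012942302749575
```

View pics/scene0.png

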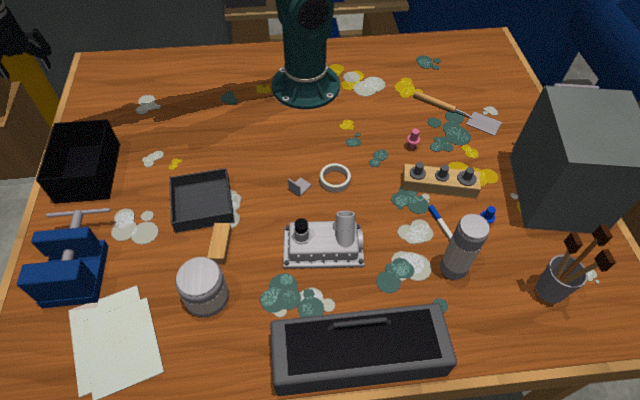

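View pics/side0.png

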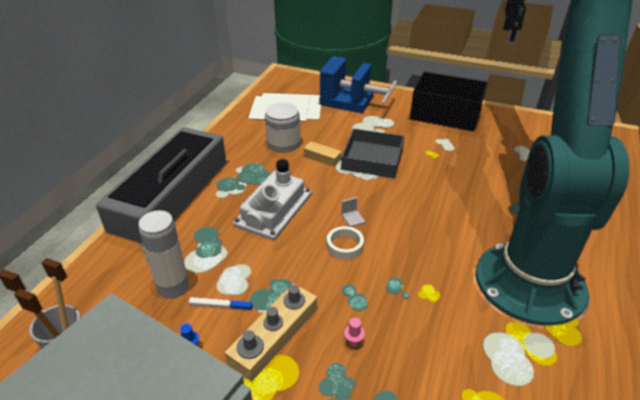

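Run:
```python
import cv2, numpy as np
a=cv2.imread("pics/scene0.png");b=cv2.imread("pics/side0.png")
def c(im,x,y): # 100x75 window -> 400x300
    o=cv2.resize(im[y:y+75,x:x+100],None,fx=4,fy=4,interpolation=cv2.INTER_CUBIC)
    for k in range(0,100,20): cv2.putText(o,str(x+k),(4*k,8),0,.3,(0,255,255)); cv2.line(o,(4*k,10),(4*k,16),(0,255,255))
    for k in range(0,75,20): cv2.putText(o,str(y+k),(0,4*k+4),0,.3,(0,255,255))
    return o
cv2.imwrite("pics/c1.png",np.vstack([np.hstack([c(a,395,140),c(a,275,200)]),np.hstack([c(b,223,280),c(b,230,155)])]))
```

```text
(no output)
```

View pics/c1.png

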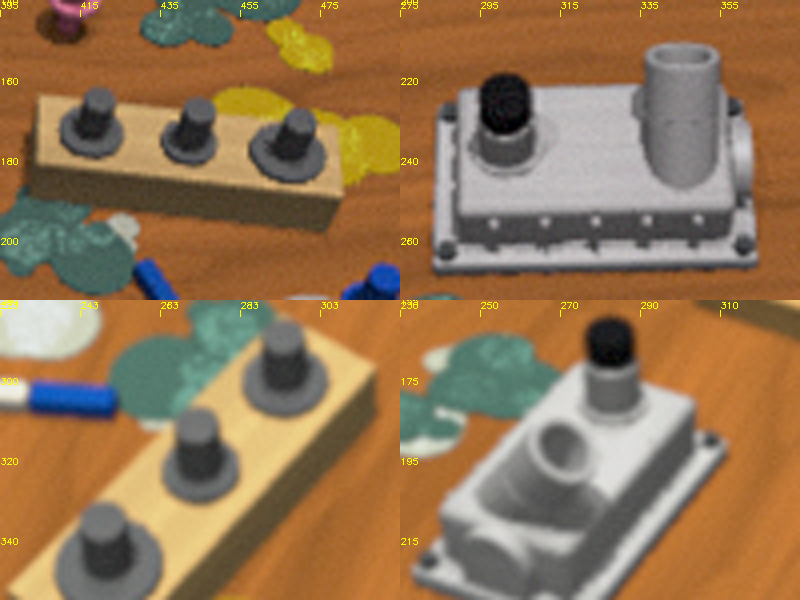

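```bash
cat > h.py <<'E'
import cv2, numpy as np
from scipy.optimize import least_squares
from cell import bot, imaging
def proj(n,P):
    i=imaging.camera_info(n);T=np.array(i["camera_from_world"])
    return cv2.projectPoints(np.array(P,float).reshape(-1,1,3),cv2.Rodrigues(T[:3,:3])[0],T[:3,3],np.array(i["mtx"]),np.array(i["dist_coeffs"]))[0][:,0]
def place(p,L):
    c,s=np.cos(p[2]),np.sin(p[2]); L=np.array(L,float)
    return np.c_[p[0]+c*L[:,0]-s*L[:,1],p[1]+s*L[:,0]+c*L[:,1],L[:,2]]
def fit(obs,p0):
    # obs: {cam: (local pts, pixels)}
    f=lambda p: np.concatenate([(proj(n,place(p,L))-np.array(px)).ravel() for n,(L,px) in obs.items()])
    r=least_squares(f,p0,loss="soft_l1"); return r.x, np.round(r.fun.reshape(-1,2),1)
E
python3 - <<'E'
from h import *
pl=[(0,-.065,.077),(0,0,.077),(0,.065,.077)]
p,r=fit({"scene":(pl,[(419.7,163.7),(444.9,166),(470,169.2)]),"side":(pl,[(294.5,287),(272.8,309),(249,333)])},[.5,.4,0])
print("rack",p.round(4),r.tolist()); print(place(p,pl).round(4).tolist())
L=[(0,-.052,.112),(-.03,.052,.105)]
H={"scene":(L+[(-.045,-.0825,.055),(.045,-.0825,.055),(.045,.0825,.055),(.0575,-.0975,0),(.0575,.0975,0)],[(301.5,219.5),(345.7,214),(291.7,222.5),(290,253),(358.2,251),(283.2,267.5),(364.2,266.2)]),
"side":(L+[(-.045,-.0825,.055),(-.0575,-.0975,0)],[(282.7,162),(270,193),(303.7,180.5),(311.7,192.5)])}
p,r=fit(H,[.6,0,0]); print("housing",p.round(4),r.tolist()); print(place(p,[(0,-.052,.09),(-.03,.052,.105)]).round(4).tolist())
# tray from rim corners
t=[(-.075,-.075,.045),(-.075,.075,.045),(.075,.075,.045),(.075,-.075,.045)]
p,r=fit({"scene":(t,[(171,178),(228,172),(233,216),(175,228)])},[.5,-.3,0]);print("tray",p.round(3),r.tolist())
E
```

```text
rack [ 0.446   0.3219 -0.2569] [[-1.0, 0.3], [-1.2, 0.9], [-1.1, 0.5], [-0.1, 1.0], [-0.1, 0.9], [-0.0, 0.8]]
[[0.4294, 0.259, 0.077], [0.446, 0.3219, 0.077], [0.4625, 0.3848, 0.077]]
housing [ 0.6071 -0.0132 -0.0948] [[0.2, 3.2], [0.3, -0.9], [-1.8, -2.3], [-0.9, -0.6], [1.3, 0.5], [0.6, 0.8], [0.1, 1.0], [-0.7, 0.5], [0.7, -0.7], [0.9, -1.0], [0.2, 2.0]]
[[0.6022, -0.065, 0.09], [0.5822, 0.0414, 0.105]]
tray [ 0.455 -0.31   0.103] [[-0.2, 2.1], [0.3, -1.1], [1.4, 0.4], [-2.4, -0.8]]
```

Call:
move_arm(
  commands=[
    {"hand":8.5,"x":21,"y":32,"turn":-0.34},
    {"hand":8.5,"x":21,"y":32,"turn":-0.34},
    {"hand":8.5,"x":21,"y":32,"turn":-0.34},
    {"hand":8.5,"x":21,"y":32,"turn":-0.34},
    {"hand":8.5,"x":21,"y":32,"turn":-0.34},
    {"hand":8.5,"x":21,"y":32,"turn":-0.34},
    {"hand":8.5,"x":21,"y":32,"turn":-0.34},
    {"hand":8.5,"x":21,"y":32,"turn":-0.34},
    {"hand":8.5,"x":21,"y":32,"turn":-0.34},
    {"hand":8.5,"x":21,"y":32,"turn":-0.34},
  ],
)

```text
invalid input at $.commands[0]: expected keys hand, x, y, z, turn
```

Call:
move_arm(
  commands=[
    {"hand":8.5,"x":21,"y":32,"z":0,"turn":-0.34},
    {"hand":8.5,"x":21,"y":32,"z":0,"turn":-0.34},
    {"hand":8.5,"x":21,"y":32,"z":0,"turn":-0.34},
    {"hand":8.5,"x":21,"y":32,"z":0,"turn":-0.34},
    {"hand":8.5,"x":21,"y":32,"z":0,"turn":-0.34},
    {"hand":8.5,"x":21,"y":32,"z":0,"turn":-0.34},
    {"hand":8.5,"x":21,"y":32,"z":0,"turn":-0.34},
    {"hand":8.5,"x":21,"y":32,"z":0,"turn":-0.34},
    {"hand":8.5,"x":21,"y":32,"z":0,"turn":-0.34},
    {"hand":8.5,"x":21,"y":32,"z":0,"turn":-0.34},
  ],
)

```text
t: 0.93
tcp_pos: [0.3892, -0.3757, 0.2308]
tool_rot: [[0.996, -0.086, 0.001], [-0.086, -0.996, 0.005], [0.001, -0.005, -1.0]]
ft_force: [-0.2, 0.1, -0.4]
finger_gap: 0.997
grip_force: 0.0
```

Call:
move_arm(
  commands=[
    {"hand":8.5,"x":21.8,"y":31.8,"z":0,"turn":0},
    {"hand":8.5,"x":21.8,"y":31.8,"z":0,"turn":0},
    {"hand":8.5,"x":21.8,"y":31.8,"z":0,"turn":0},
    {"hand":8.5,"x":21.8,"y":31.8,"z":0,"turn":0},
    {"hand":8.5,"x":21.8,"y":31.8,"z":0,"turn":0},
    {"hand":8.5,"x":21.8,"y":31.8,"z":0,"turn":0},
    {"hand":8.5,"x":21.8,"y":31.8,"z":0,"turn":0},
    {"hand":8.5,"x":21.8,"y":31.8,"z":0,"turn":0},
    {"hand":8.5,"x":21.8,"y":31.8,"z":0,"turn":0},
    {"hand":8.5,"x":21.8,"y":31.8,"z":0,"turn":0},
  ],
)

```text
t: 1.77
tcp_pos: [0.6064, -0.0568, 0.2312]
tool_rot: [[0.996, -0.087, 0.003], [-0.087, -0.996, 0.005], [0.003, -0.005, -1.0]]
ft_force: [-0.1, 0.3, -0.1]
finger_gap: 0.996
grip_force: 0.0
```

Run:
```python
from h import *
s=bot.observe();i=imaging.camera_info("wrist");im=imaging.get_image("wrist");cv2.imwrite("pics/w1.png",im)
print(s["tcp_pos"].round(4) if hasattr(s["tcp_pos"],'round') else s["tcp_pos"])
T=np.array(i["camera_from_world"]);print("cam pos",(-T[:3,:3].T@T[:3,3]).round(3))
print(proj("wrist",[(.6022,-.065,.112),(.5822,.0414,.105)]).round(1))
np.savez("w1.npz",T=T,K=i["mtx"],d=i["dist_coeffs"])
```

```text
[ 0.6064 -0.0568  0.2312]
cam pos [ 0.672 -0.064  0.375]
[[332.1 200.8]
 [213.7 230.5]]
```

View pics/w1.png

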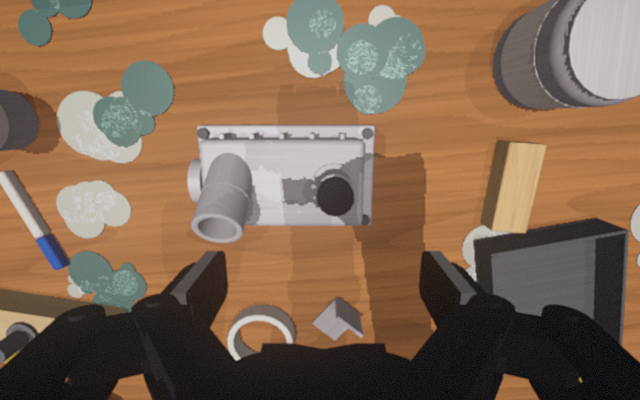

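Run:
```python
from h import *
from scipy.spatial import ConvexHull
im=cv2.imread("pics/w1.png");d=np.load("w1.npz");T=d["T"]
P=lambda X:cv2.projectPoints(np.array(X,float).reshape(-1,1,3),cv2.Rodrigues(T[:3,:3])[0],T[:3,3],d["K"],d["d"])[0][:,0]
a=np.linspace(0,6.28,60)
def ring(c,r,R=np.eye(3)): return np.array(c)+(R@np.array([r*np.cos(a),r*np.sin(a),0*a])).T
g=im.max(2); m=np.zeros_like(g); m[165:225,305:365]=(g[165:225,305:365]<45)*255
n,l,st,ce=cv2.connectedComponentsWithStats(m); k=1+np.argmax(st[1:,4]); print("blob",st[k],ce[k])
def cm(p):
    q=P(np.r_[ring((*p,.112),.016),ring((*p,.09),.016)]).astype(np.float32); M=cv2.moments(cv2.convexHull(q)); h=cv2.convexHull(q)[:,0]
    return np.array([M["m10"]/M["m00"],M["m01"]/M["m00"]]),h,M["m00"]
r=least_squares(lambda p:cm(p)[0]-ce[k],[.602,-.065]); print("cap",r.x.round(4),"area",cm(r.x)[2],"bbox",cm(r.x)[1].min(0),cm(r.x)[1].max(0))
yaw=-.095;t=np.radians(35);Rz=np.array([[np.cos(yaw),-np.sin(yaw),0],[np.sin(yaw),np.cos(yaw),0],[0,0,1]])
Ry=np.array([[np.cos(-t),0,np.sin(-t)],[0,1,0],[-np.sin(-t),0,np.cos(-t)]]);R=Rz@Ry
S=8;x0,y0=175,175;o=cv2.resize(im[y0:y0+75,x0:x0+90],None,fx=S,fy=S,interpolation=cv2.INTER_CUBIC)
off=r.x-np.array([.6022,-.065])
for c,col in(((.5822,.0414,.105),(0,0,255)),((.5822+off[0],.0414+off[1],.105),(0,255,0))):
  for rad in(.0225,.0165): cv2.polylines(o,[((P(ring(c,rad,R))-[x0,y0]+.5)*S).astype(int)],True,col,1)
cv2.imwrite("pics/c2.png",o)
```

```text
Traceback (most recent call last):
ValueError: attempt to get argmax of an empty sequence
```

```bash
cat > f.py <<'E'
from h import *
im=cv2.imread("pics/w1.png");d=np.load("w1.npz");T=d["T"]
P=lambda X:cv2.projectPoints(np.array(X,float).reshape(-1,1,3),cv2.Rodrigues(T[:3,:3])[0],T[:3,3],d["K"],d["d"])[0][:,0]
a=np.linspace(0,6.28,60)
def ring(c,r,R=np.eye(3)): return np.array(c)+(R@np.array([r*np.cos(a),r*np.sin(a),0*a])).T
g=im.max(2); w=g[165:225,305:365]; th=int(w.min())+25; print("min",w.min(),"pct",np.percentile(w,[5,15,25,40]))
m=np.zeros_like(g); m[165:225,305:365]=np.where(w<th,255,0)
n,l,st,ce=cv2.connectedComponentsWithStats(m); k=1+np.argmax(st[1:,4]); print("blob",st[k],ce[k])
def cm(p):
    q=P(np.r_[ring((*p,.112),.016),ring((*p,.09),.016)]).astype(np.float32); M=cv2.moments(cv2.convexHull(q)); h=cv2.convexHull(q)[:,0]
    return np.array([M["m10"]/M["m00"],M["m01"]/M["m00"]]),h,M["m00"]
r=least_squares(lambda p:cm(p)[0]-ce[k],[.602,-.065],diff_step=1e-3); print("cap",r.x.round(4),"area",cm(r.x)[2],"bbox",cm(r.x)[1].min(0),cm(r.x)[1].max(0))
yaw=-.095;t=np.radians(35);Rz=np.array([[np.cos(yaw),-np.sin(yaw),0],[np.sin(yaw),np.cos(yaw),0],[0,0,1]])
Ry=np.array([[np.cos(-t),0,np.sin(-t)],[0,1,0],[-np.sin(-t),0,np.cos(-t)]]);R=Rz@Ry
S=8;x0,y0=175,175;o=cv2.resize(im[y0:y0+75,x0:x0+90],None,fx=S,fy=S,interpolation=cv2.INTER_CUBIC)
off=r.x-np.array([.6022,-.065])
for c,col in(((.5822,.0414,.105),(0,0,255)),((.5822+off[0],.0414+off[1],.105),(0,255,0))):
  for rad in(.0225,.0165): cv2.polylines(o,[((P(ring(c,rad,R))-[x0,y0]+.5)*S).astype(int)],True,col,1)
cv2.imwrite("pics/c2.png",o)
E
python3 f.py
```

```text
min 46 pct [ 53.  57.  60. 111.]
blob [ 317  177   37   38 1077] [334.99257196 196.03156917]
cap [ 0.6044 -0.0669] area 1265.779971202137 bbox [316.1318 174.9138] [354.4     216.71597]
```

View pics/c2.png

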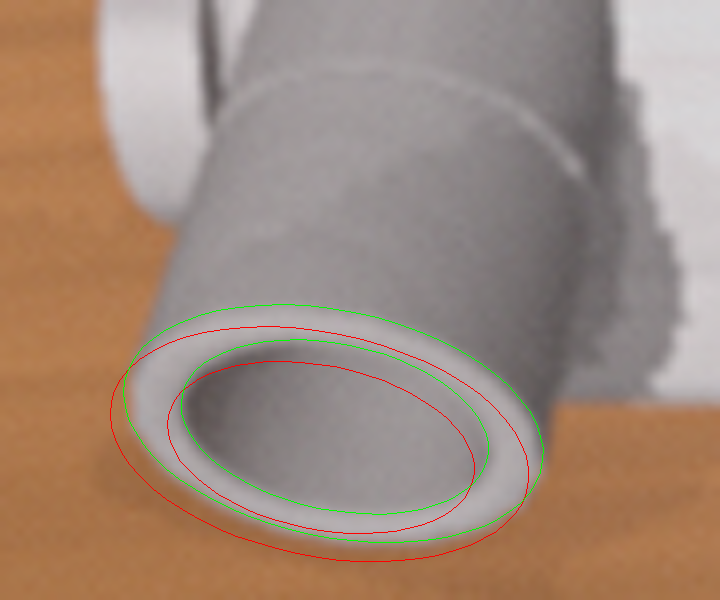

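Call:
move_arm(
  commands=[
    {"hand":8.5,"x":0.2,"y":-0.2,"z":-3,"turn":0},
    {"hand":8.5,"x":0.2,"y":-0.2,"z":-6,"turn":0},
    {"hand":8.5,"x":0.2,"y":-0.2,"z":-9,"turn":0},
    {"hand":8.5,"x":0.2,"y":-0.2,"z":-9,"turn":0},
    {"hand":8.5,"x":0.2,"y":-0.2,"z":-9,"turn":0},
  ],
)

```text
t: 2.23
tcp_pos: [0.6024, -0.0685, 0.1399]
tool_rot: [[0.995, -0.098, -0.005], [-0.098, -0.995, -0.0], [-0.005, 0.001, -1.0]]
ft_force: [-0.2, 0.4, 0.1]
finger_gap: 0.992
grip_force: 0.0
```

Call:
move_arm(
  commands=[
    {"hand":8.5,"x":0.1,"y":0.1,"z":-3,"turn":0},
    {"hand":8.5,"x":0.1,"y":0.1,"z":-5.2,"turn":0},
    {"hand":8.5,"x":0.1,"y":0.1,"z":-5.2,"turn":0},
    {"hand":2,"x":0.1,"y":0.1,"z":-5.2,"turn":0},
    {"hand":2,"x":0.1,"y":0.1,"z":-5.2,"turn":0},
    {"hand":2,"x":0.1,"y":0.1,"z":-5.2,"turn":0},
    {"hand":2,"x":0.1,"y":0.1,"z":-5.2,"turn":0},
    {"hand":2,"x":0.1,"y":0.1,"z":-5.2,"turn":0},
    {"hand":2,"x":0.1,"y":0.1,"z":-5.2,"turn":0},
    {"hand":2,"x":0.1,"y":0.1,"z":-5.2,"turn":0},
  ],
)

```text
t: 3.07
tcp_pos: [0.6065, -0.067, 0.0913]
tool_rot: [[0.995, -0.097, 0.003], [-0.097, -0.995, -0.0], [0.003, -0.0, -1.0]]
ft_force: [-0.8, -0.2, 5.6]
finger_gap: 0.356
grip_force: 58.9
```

Call:
move_arm(
  commands=[
    {"hand":2,"x":0,"y":0,"z":3,"turn":0},
    {"hand":2,"x":0,"y":0,"z":6,"turn":0},
    {"hand":2,"x":-5,"y":-8,"z":6,"turn":0},
    {"hand":2,"x":-10,"y":-16,"z":6,"turn":0},
    {"hand":2,"x":-15,"y":-24,"z":6,"turn":0},
    {"hand":2,"x":-15,"y":-24,"z":6,"turn":0},
    {"hand":2,"x":-15,"y":-24,"z":6,"turn":0},
    {"hand":2,"x":-15,"y":-24,"z":6,"turn":0},
    {"hand":2,"x":-15,"y":-24,"z":6,"turn":0},
    {"hand":2,"x":-15,"y":-24,"z":6,"turn":0},
  ],
)

```text
t: 3.9
tcp_pos: [0.4494, -0.3151, 0.1501]
tool_rot: [[0.994, -0.11, -0.002], [-0.11, -0.994, -0.005], [-0.002, 0.005, -1.0]]
ft_force: [-0.8, 1.0, -0.4]
finger_gap: 0.352
grip_force: 60.7
```

Call:
move_arm(
  commands=[
    {"hand":2,"x":0.4,"y":0.4,"z":-4,"turn":0},
    {"hand":2,"x":0.4,"y":0.4,"z":-8,"turn":0},
    {"hand":2,"x":0.4,"y":0.4,"z":-11.8,"turn":0},
    {"hand":2,"x":0.4,"y":0.4,"z":-11.8,"turn":0},
    {"hand":5.5,"x":0.4,"y":0.4,"z":-11.8,"turn":0},
    {"hand":5.5,"x":0.4,"y":0.4,"z":-11.8,"turn":0},
    {"hand":5.5,"x":0.4,"y":0.4,"z":-11.8,"turn":0},
    {"hand":5.5,"x":0.4,"y":0.4,"z":-8,"turn":0},
    {"hand":5.5,"x":0.4,"y":0.4,"z":-4,"turn":0},
    {"hand":5.5,"x":0.4,"y":0.4,"z":0,"turn":0},
  ],
)

```text
t: 4.73
tcp_pos: [0.4596, -0.3029, 0.1529]
tool_rot: [[0.995, -0.097, 0.002], [-0.097, -0.995, -0.001], [0.002, 0.001, -1.0]]
ft_force: [1.6, -0.6, -0.6]
finger_gap: 0.646
grip_force: 0.0
```

Run:
```python
from h import *
cv2.imwrite("pics/wt.png",imaging.get_image("wrist"))
```

Call:
move_arm(
  commands=[
    {"hand":5,"x":0,"y":0,"z":4,"turn":0},
    {"hand":5,"x":0,"y":2,"z":8,"turn":0},
    {"hand":5,"x":0,"y":6,"z":8,"turn":0},
    {"hand":5,"x":0,"y":10,"z":8,"turn":0},
    {"hand":5,"x":0,"y":14,"z":8,"turn":0},
    {"hand":5,"x":0,"y":18,"z":8,"turn":0},
    {"hand":5,"x":0,"y":22,"z":8,"turn":0},
    {"hand":5,"x":0,"y":26,"z":8,"turn":0},
    {"hand":5,"x":0,"y":30,"z":8,"turn":0},
    {"hand":5,"x":0,"y":34,"z":8,"turn":0},
  ],
)

```text
t: 5.62
tcp_pos: [0.4595, 0.0391, 0.2322]
tool_rot: [[0.995, -0.097, 0.006], [-0.097, -0.995, 0.0], [0.006, -0.001, -1.0]]
ft_force: [0.8, 0.0, 0.3]
finger_gap: 0.586
grip_force: 0.0
```

Call:
move_arm(
  commands=[
    {"hand":5,"x":0,"y":4,"z":0,"turn":0},
    {"hand":5,"x":0,"y":8,"z":0,"turn":0},
    {"hand":5,"x":0,"y":12,"z":0,"turn":0},
    {"hand":5,"x":0,"y":16,"z":0,"turn":0},
    {"hand":5,"x":0,"y":20,"z":0,"turn":0},
    {"hand":5,"x":0,"y":24,"z":0,"turn":0},
    {"hand":5,"x":0,"y":28,"z":0,"turn":0},
    {"hand":5,"x":0,"y":31,"z":0,"turn":0},
    {"hand":5,"x":0,"y":31,"z":0,"turn":0},
    {"hand":5,"x":0,"y":31,"z":0,"turn":0},
  ],
)

```text
t: 6.45
tcp_pos: [0.459, 0.3501, 0.2321]
tool_rot: [[0.996, -0.093, 0.004], [-0.093, -0.996, 0.004], [0.003, -0.004, -1.0]]
ft_force: [-0.6, -0.4, -0.3]
finger_gap: 0.589
grip_force: 0.0
```

Run:
```python
from h import *
s=bot.observe();i=imaging.camera_info("wrist");im=imaging.get_image("wrist");cv2.imwrite("pics/w2.png",im)
np.savez("w2.npz",T=i["camera_from_world"],K=i["mtx"],d=i["dist_coeffs"])
q=proj("wrist",[(.4294,.259,.077),(.446,.3219,.077),(.4625,.3848,.077)]);print(s["tcp_pos"],q.round(0).tolist())
t=cv2.imread("pics/wt.png"); x0,y0=q.mean(0).astype(int); x0=max(0,min(320,x0-150)); y0=max(0,min(200,y0-80))
print(x0,y0)
cv2.imwrite("pics/c3.png",np.hstack([cv2.resize(im[y0:y0+200,x0:x0+320],(640,400)),np.pad(cv2.resize(t,None,fx=.25,fy=.25),((0,300),(0,0),(0,0)))]))
```

```text
[0.45898662 0.35011897 0.23212755] [[418.0, 210.0], [351.0, 199.0], [283.0, 188.0]]
200 119
```

View pics/c3.png

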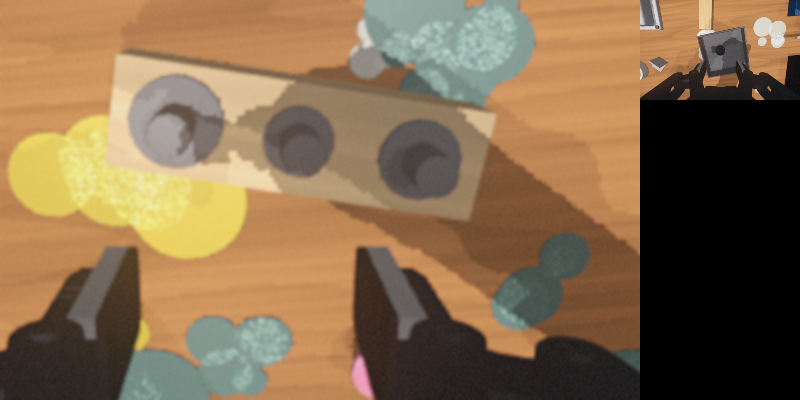

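Run:
```python
from h import *
d=np.load("w2.npz");T=d["T"]
P=lambda X:cv2.projectPoints(np.array(X,float).reshape(-1,1,3),cv2.Rodrigues(T[:3,:3])[0],T[:3,3],d["K"],d["d"])[0][:,0]
C=[(0,-.065,.045),(0,0,.045),(0,.065,.045)];G=[(0,-.065,.077),(0,0,.077),(0,.065,.077)]
px=np.array([(410,198.5),(349.5,189.5),(288,179),(417,206.5),(350,194),(284.5,185.5)])
r=least_squares(lambda p:(P(place(p,C+G))-px).ravel(),[.446,.322,-.257],loss="soft_l1")
print(r.x.round(4),r.fun.reshape(-1,2).round(1).tolist(),place(r.x,C).round(4).tolist())
```

```text
[ 0.4487  0.3238 -0.2528] [[-0.2, -0.1], [-0.4, -0.8], [-0.6, -0.1], [1.4, 0.1], [1.6, 2.1], [-0.9, -0.2]] [[0.4324, 0.2608, 0.045], [0.4487, 0.3238, 0.045], [0.4649, 0.3867, 0.045]]
```

Call:
move_arm(
  commands=[
    {"hand":5,"x":0.6,"y":3.7,"z":0,"turn":0},
    {"hand":5,"x":0.6,"y":3.7,"z":-4,"turn":0},
    {"hand":5,"x":0.6,"y":3.7,"z":-8,"turn":0},
    {"hand":5,"x":0.6,"y":3.7,"z":-12,"turn":0},
    {"hand":5,"x":0.6,"y":3.7,"z":-12,"turn":0},
    {"hand":5,"x":0.6,"y":3.7,"z":-12,"turn":0},
  ],
)

```text
t: 7.0
tcp_pos: [0.4649, 0.3812, 0.1088]
tool_rot: [[0.995, -0.099, -0.002], [-0.099, -0.995, -0.004], [-0.002, 0.004, -1.0]]
ft_force: [0.3, 0.1, 0.2]
finger_gap: 0.588
grip_force: 0.0
```

Call:
move_arm(
  commands=[
    {"hand":5,"x":0,"y":0.2,"z":-3,"turn":0},
    {"hand":5,"x":0,"y":0.2,"z":-5.9,"turn":0},
    {"hand":5,"x":0,"y":0.2,"z":-5.9,"turn":0},
    {"hand":1,"x":0,"y":0.2,"z":-5.9,"turn":0},
    {"hand":1,"x":0,"y":0.2,"z":-5.9,"turn":0},
    {"hand":1,"x":0,"y":0.2,"z":-5.9,"turn":0},
    {"hand":1,"x":0,"y":0.2,"z":-5.9,"turn":0},
    {"hand":1,"x":0,"y":0.2,"z":-5.9,"turn":0},
  ],
)

```text
t: 7.67
tcp_pos: [0.4672, 0.3874, 0.0537]
tool_rot: [[0.995, -0.098, 0.004], [-0.098, -0.995, 0.003], [0.004, -0.004, -1.0]]
ft_force: [-0.5, -1.0, 7.2]
finger_gap: 0.235
grip_force: 58.5
```

Call:
move_arm(
  commands=[
    {"hand":4,"x":0,"y":0,"z":0,"turn":0},
    {"hand":4,"x":0,"y":0,"z":0.4,"turn":0},
    {"hand":4,"x":0,"y":0,"z":0.4,"turn":0},
    {"hand":1,"x":0,"y":0,"z":0.4,"turn":0},
    {"hand":1,"x":0,"y":0,"z":0.4,"turn":0},
    {"hand":1,"x":0,"y":0,"z":0.4,"turn":0},
    {"hand":1,"x":0,"y":0,"z":0.4,"turn":0},
    {"hand":1,"x":0,"y":0,"z":0.4,"turn":0},
  ],
)

```text
t: 8.33
tcp_pos: [0.4656, 0.3866, 0.055]
tool_rot: [[0.995, -0.097, 0.0], [-0.097, -0.995, 0.0], [0.0, -0.0, -1.0]]
ft_force: [-0.6, -0.2, 6.2]
finger_gap: 0.237
grip_force: 58.4
```

Call:
move_arm(
  commands=[
    {"hand":1,"x":0,"y":0,"z":3,"turn":0},
    {"hand":1,"x":0,"y":0,"z":7,"turn":0},
    {"hand":1,"x":0,"y":0,"z":11,"turn":0},
    {"hand":1,"x":0,"y":-3,"z":13.7,"turn":0},
    {"hand":1,"x":0,"y":-7,"z":13.7,"turn":0},
    {"hand":1,"x":0,"y":-11,"z":13.7,"turn":0},
    {"hand":1,"x":0,"y":-15,"z":13.7,"turn":0},
    {"hand":1,"x":2,"y":-18,"z":13.7,"turn":0},
    {"hand":1,"x":4,"y":-21,"z":13.7,"turn":0},
    {"hand":1,"x":6,"y":-24,"z":13.7,"turn":0},
  ],
)

```text
t: 9.17
tcp_pos: [0.5252, 0.1445, 0.1913]
tool_rot: [[0.995, -0.097, -0.001], [-0.097, -0.995, -0.0], [-0.001, 0.0, -1.0]]
ft_force: [1.4, 0.3, -0.3]
finger_gap: 0.232
grip_force: 59.6
```

Call:
move_arm(
  commands=[
    {"hand":1,"x":2,"y":-3.5,"z":0,"turn":0},
    {"hand":1,"x":4,"y":-7,"z":0,"turn":0},
    {"hand":1,"x":5.9,"y":-10.7,"z":0,"turn":0},
    {"hand":1,"x":5.9,"y":-10.7,"z":0,"turn":0},
    {"hand":1,"x":5.9,"y":-10.7,"z":0,"turn":0},
    {"hand":1,"x":5.9,"y":-10.7,"z":0,"turn":0},
  ],
)

```text
t: 9.67
tcp_pos: [0.5837, 0.0393, 0.1908]
tool_rot: [[0.995, -0.098, -0.001], [-0.098, -0.995, 0.0], [-0.001, -0.0, -1.0]]
ft_force: [-0.4, 1.2, -0.8]
finger_gap: 0.232
grip_force: 59.6
```

Run:
```python
from h import *
for k in range(4):
    im=imaging.get_image("side"); s=bot.observe(); print(np.round(s["tcp_pos"],4),np.round(s["ft_force"],1))
cv2.imwrite("pics/s2.png",im)
a=imaging.get_image("scene")
f=lambda m,u,v:cv2.resize(m[v:v+100,u:u+100],(400,400),interpolation=cv2.INTER_CUBIC)
cv2.imwrite("pics/c4.png",np.hstack([f(im,220,110),f(a,290,150)]))
```

```text
[0.5835 0.0405 0.1909] [ 0.4 -0.1 -0.2]
[0.5834 0.0412 0.191 ] [-0.5  0.2 -1.3]
[0.5834 0.0414 0.1911] [ 0.5  0.  -0.2]
[0.5835 0.0413 0.1912] [ 0.5 -0.   0.4]
```

View pics/c4.png

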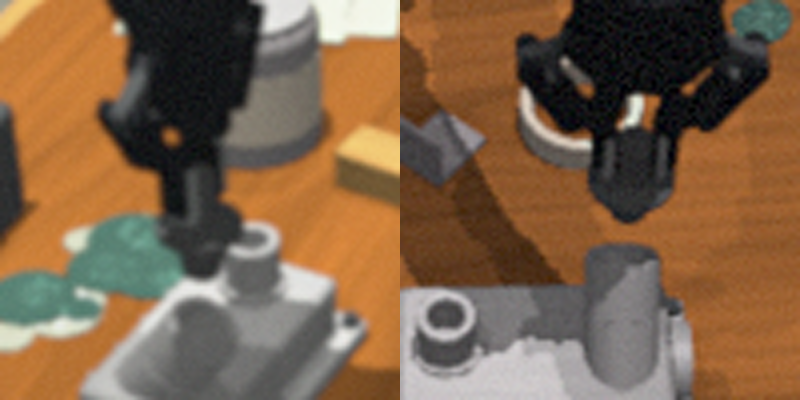

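Call:
move_arm(
  commands=[
    {"hand":1,"x":0,"y":-0.15,"z":-2,"turn":0},
    {"hand":1,"x":0,"y":-0.15,"z":-3,"turn":0},
    {"hand":1,"x":0,"y":-0.15,"z":-4,"turn":0},
    {"hand":1,"x":0,"y":-0.15,"z":-4.8,"turn":0},
    {"hand":1,"x":0,"y":-0.15,"z":-4.8,"turn":0},
  ],
)

```text
t: 10.33
tcp_pos: [0.5829, 0.038, 0.1414]
tool_rot: [[0.995, -0.096, -0.004], [-0.096, -0.995, -0.0], [-0.004, 0.001, -1.0]]
ft_force: [-0.1, 0.7, -1.0]
finger_gap: 0.228
grip_force: 59.6
```

Call:
move_arm(
  commands=[
    {"hand":1,"x":0,"y":0,"z":-0.5,"turn":0},
    {"hand":1,"x":-0.2,"y":0.02,"z":-0.65,"turn":0},
    {"hand":1,"x":-0.4,"y":0.04,"z":-0.85,"turn":0},
    {"hand":1,"x":-0.6,"y":0.06,"z":-1.0,"turn":0},
    {"hand":1,"x":-0.85,"y":0.08,"z":-1.2,"turn":0},
  ],
)

```text
t: 10.75
tcp_pos: [0.583, 0.0392, 0.135]
tool_rot: [[0.995, -0.097, 0.016], [-0.097, -0.995, 0.002], [0.015, -0.003, -1.0]]
ft_force: [6.9, -1.1, 13.5]
finger_gap: 0.232
grip_force: 61.1
```

Call:
move_arm(
  commands=[
    {"hand":1,"x":-0.2,"y":0.02,"z":-0.3,"turn":0},
    {"hand":1,"x":-0.4,"y":0.04,"z":-0.6,"turn":0},
    {"hand":1,"x":-0.4,"y":0.04,"z":-0.6,"turn":0},
  ],
)

```text
t: 11.0
tcp_pos: [0.5832, 0.0398, 0.1323]
tool_rot: [[0.995, -0.098, 0.024], [-0.098, -0.995, 0.003], [0.024, -0.005, -1.0]]
ft_force: [4.9, -0.5, 22.5]
finger_gap: 0.235
grip_force: 62.3
```

Call:
move_arm(
  commands=[
    {"hand":1,"x":-0.3,"y":0.03,"z":0,"turn":0},
    {"hand":1,"x":-0.6,"y":0.06,"z":0,"turn":0},
    {"hand":1,"x":-0.9,"y":0.09,"z":0,"turn":0},
    {"hand":1,"x":-0.9,"y":0.09,"z":0,"turn":0},
  ],
)

```text
t: 11.33
tcp_pos: [0.5752, 0.0409, 0.1317]
tool_rot: [[0.995, -0.098, 0.027], [-0.098, -0.995, 0.003], [0.026, -0.006, -1.0]]
ft_force: [8.0, -1.1, 17.6]
finger_gap: 0.232
grip_force: 62.9
```

Run:
```python
from h import *
im=imaging.get_image("side");a=imaging.get_image("scene");s=bot.observe(); print(np.round(s["tcp_pos"],4),np.round(s["ft_force"],1),np.round(s["moment"],2))
f=lambda m,u,v:cv2.resize(m[v:v+100,u:u+100],(400,400),interpolation=cv2.INTER_CUBIC)
cv2.imwrite("pics/c5.png",np.hstack([f(im,220,130),f(a,290,165)]))
```

```text
[0.5753 0.0408 0.1317] [ 8.  -0.6 16.7] [-0.23 -2.18 -0.06]
```

View pics/c5.png

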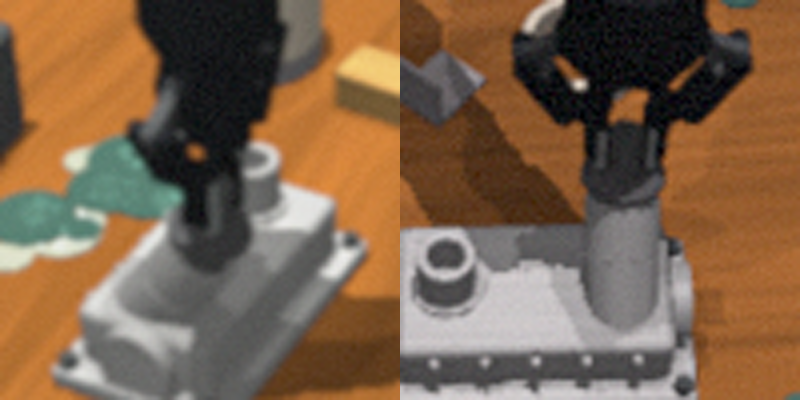

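Call:
move_arm(
  commands=[
    {"hand":1,"x":-0.3,"y":0.03,"z":-0.4,"turn":0},
    {"hand":1,"x":-0.5,"y":0.05,"z":-0.8,"turn":0},
    {"hand":1,"x":-0.7,"y":0.07,"z":-1.2,"turn":0},
    {"hand":1,"x":-0.7,"y":0.07,"z":-1.2,"turn":0},
    {"hand":1,"x":-0.7,"y":0.07,"z":-1.2,"turn":0},
  ],
)

```text
t: 11.85
tcp_pos: [0.5676, 0.0421, 0.1182]
tool_rot: [[0.995, -0.097, 0.025], [-0.097, -0.995, 0.004], [0.025, -0.006, -1.0]]
ft_force: [8.9, -0.2, 9.3]
finger_gap: 0.231
grip_force: 67.5
```

Call:
move_arm(
  commands=[
    {"hand":1,"x":-0.1,"y":0,"z":-0.4,"turn":0},
    {"hand":1,"x":-0.2,"y":0,"z":-0.8,"turn":0},
    {"hand":1,"x":-0.2,"y":0,"z":-1,"turn":0},
    {"hand":1,"x":-0.2,"y":0,"z":-1,"turn":0},
  ],
)

```text
t: 12.18
tcp_pos: [0.5626, 0.042, 0.1088]
tool_rot: [[0.995, -0.097, 0.019], [-0.097, -0.995, 0.003], [0.018, -0.005, -1.0]]
ft_force: [1.6, -0.3, 21.4]
finger_gap: 0.233
grip_force: 70.8
```

Call:
move_arm(
  commands=[
    {"hand":1,"x":0.5,"y":0,"z":0.4,"turn":0},
    {"hand":1,"x":0.5,"y":0,"z":0.4,"turn":0},
    {"hand":5,"x":0.5,"y":0,"z":0.4,"turn":0},
    {"hand":5,"x":0.5,"y":0,"z":0.6,"turn":0},
    {"hand":5,"x":0.5,"y":0,"z":0.6,"turn":0},
    {"hand":5,"x":0.5,"y":0,"z":3,"turn":0},
    {"hand":5,"x":0.5,"y":0,"z":6,"turn":0},
    {"hand":5,"x":0.5,"y":0,"z":9,"turn":0},
    {"hand":5,"x":-4,"y":0,"z":11,"turn":0},
    {"hand":5,"x":-7,"y":0,"z":11,"turn":0},
  ],
)

```text
t: 13.02
tcp_pos: [0.4865, 0.041, 0.2162]
tool_rot: [[0.995, -0.098, 0.007], [-0.098, -0.995, 0.001], [0.007, -0.002, -1.0]]
ft_force: [0.8, 0.7, -0.7]
finger_gap: 0.586
grip_force: 0.0
```

Run:
```python
from h import *
s=bot.observe();i=imaging.camera_info("wrist");w=imaging.get_image("wrist");im=imaging.get_image("side");a=imaging.get_image("scene"); print(np.round(s["tcp_pos"],4))
cv2.imwrite("pics/w3.png",w);np.savez("w3.npz",T=i["camera_from_world"],K=i["mtx"],d=i["dist_coeffs"])
t=np.radians(35);M=np.array([.5844,.0395,.105]);ax=np.array([-np.sin(t)*np.cos(-.095),-np.sin(t)*np.sin(-.095),np.cos(t)])
for n in("side","scene","wrist"): print(n,proj(n,[M,M+.005*ax,M+.037*ax]).round(1).tolist())
q=proj("wrist",[M])[0].astype(int);u,v=np.clip(q-50,0,[540,300])
f=lambda m,u,v:cv2.resize(m[v:v+100,u:u+100],(266,266),interpolation=cv2.INTER_CUBIC)
print("wrist crop",u,v)
cv2.imwrite("pics/c6.png",np.hstack([f(im,220,140),f(a,290,165),f(w,u,v)]))
```

```text
[0.4865 0.041  0.2162]
side [[270.2, 191.6], [271.2, 190.6], [277.6, 183.8]]
scene [[345.3, 214.0], [345.4, 212.0], [345.5, 199.1]]
wrist [[308.3, 58.6], [308.1, 62.0], [306.8, 86.4]]
wrist crop 258 8
```

View pics/c6.png

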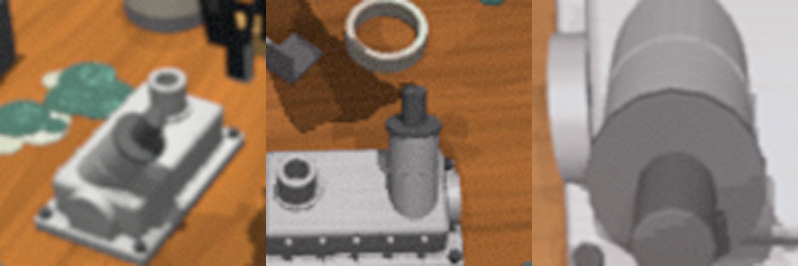

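Call:
move_arm(
  commands=[
    {"hand":0,"x":4,"y":0,"z":0,"turn":0},
    {"hand":0,"x":8.2,"y":0,"z":0,"turn":0},
    {"hand":0,"x":8.2,"y":0,"z":-3,"turn":0},
    {"hand":0,"x":8.2,"y":0,"z":-6,"turn":0},
    {"hand":0,"x":8.2,"y":0,"z":-6.6,"turn":0},
    {"hand":0,"x":8.2,"y":0,"z":-6.6,"turn":0},
    {"hand":0,"x":8.2,"y":0,"z":-6.6,"turn":0},
  ],
)

```text
t: 13.75
tcp_pos: [0.5657, 0.0405, 0.1471]
tool_rot: [[0.995, -0.097, -0.001], [-0.097, -0.995, -0.0], [-0.001, 0.0, -1.0]]
ft_force: [0.1, -0.4, -0.2]
finger_gap: 0.0
grip_force: 0.0
```

Call:
move_arm(
  commands=[
    {"hand":0,"x":0.2,"y":0,"z":-0.3,"turn":0},
    {"hand":0,"x":0.2,"y":0,"z":-0.6,"turn":0},
    {"hand":0,"x":0.2,"y":0,"z":-0.9,"turn":0},
    {"hand":0,"x":0.2,"y":0,"z":-1.1,"turn":0},
    {"hand":0,"x":0.2,"y":0,"z":-1.1,"turn":0},
  ],
)

```text
t: 14.17
tcp_pos: [0.5686, 0.0406, 0.1394]
tool_rot: [[0.995, -0.097, 0.002], [-0.097, -0.995, -0.0], [0.002, 0.0, -1.0]]
ft_force: [-3.9, -2.0, 19.3]
finger_gap: -0.002
grip_force: 9.0
```

Call:
move_arm(
  commands=[
    {"hand":0,"x":0,"y":0,"z":4,"turn":0},
    {"hand":5,"x":0,"y":0,"z":6,"turn":0},
    {"hand":5,"x":-2,"y":3,"z":6,"turn":0},
    {"hand":5,"x":-4,"y":6.5,"z":6,"turn":0},
    {"hand":5,"x":-6,"y":10,"z":6,"turn":0},
    {"hand":5,"x":-8,"y":13.5,"z":6,"turn":0},
    {"hand":5,"x":-10,"y":17,"z":6,"turn":0},
    {"hand":5,"x":-12,"y":20.5,"z":6,"turn":0},
    {"hand":5,"x":-12,"y":24.5,"z":6,"turn":0},
    {"hand":5,"x":-12,"y":28.3,"z":6,"turn":0},
  ],
)

```text
t: 15.0
tcp_pos: [0.446, 0.3253, 0.1971]
tool_rot: [[0.995, -0.095, 0.0], [-0.095, -0.995, 0.0], [0.0, -0.0, -1.0]]
ft_force: [1.8, 0.7, -0.6]
finger_gap: 0.583
grip_force: 0.0
```

Call:
move_arm(
  commands=[
    {"hand":5,"x":0,"y":0,"z":-4,"turn":0},
    {"hand":5,"x":0,"y":0,"z":-8,"turn":0},
    {"hand":5,"x":0,"y":0,"z":-8,"turn":0},
    {"hand":5,"x":0,"y":0,"z":-8,"turn":0},
  ],
)

```text
t: 15.33
tcp_pos: [0.4464, 0.3223, 0.1151]
tool_rot: [[0.995, -0.097, -0.004], [-0.097, -0.995, -0.003], [-0.003, 0.004, -1.0]]
ft_force: [0.1, -0.8, 0.1]
finger_gap: 0.591
grip_force: 0.0
```

Run:
```python
from h import *
for k in range(4):
    imaging.get_image("side"); s=bot.observe(); print(np.round(s["tcp_pos"],4))
```

```text
[0.4479 0.3231 0.1169]
[0.4489 0.3237 0.1181]
[0.4493 0.324  0.1186]
[0.4494 0.3241 0.1189]
```

Call:
move_arm(
  commands=[
    {"hand":5,"x":0,"y":0,"z":-3.5,"turn":0},
    {"hand":5,"x":0,"y":0,"z":-6.8,"turn":0},
    {"hand":5,"x":0,"y":0,"z":-6.8,"turn":0},
    {"hand":5,"x":0,"y":0,"z":-6.8,"turn":0},
    {"hand":1,"x":0,"y":0,"z":-6.8,"turn":0},
    {"hand":1,"x":0,"y":0,"z":-6.8,"turn":0},
    {"hand":1,"x":0,"y":0,"z":-6.8,"turn":0},
    {"hand":1,"x":0,"y":0,"z":-6.8,"turn":0},
    {"hand":1,"x":0,"y":0,"z":-6.8,"turn":0},
    {"hand":1,"x":0,"y":0,"z":-6.8,"turn":0},
  ],
)

```text
t: 16.37
tcp_pos: [0.4492, 0.3245, 0.0508]
tool_rot: [[0.995, -0.097, 0.003], [-0.097, -0.995, 0.003], [0.003, -0.003, -1.0]]
ft_force: [-0.2, -0.6, 6.0]
finger_gap: 0.239
grip_force: 58.4
```

Call:
move_arm(
  commands=[
    {"hand":1,"x":0,"y":0,"z":3,"turn":0},
    {"hand":1,"x":0,"y":0,"z":7,"turn":0},
    {"hand":1,"x":0,"y":0,"z":11,"turn":0},
    {"hand":1,"x":0,"y":0,"z":15,"turn":0},
    {"hand":1,"x":1,"y":-4,"z":16,"turn":0},
    {"hand":1,"x":2,"y":-8,"z":16,"turn":0},
    {"hand":1,"x":3,"y":-12,"z":16,"turn":0},
    {"hand":1,"x":4,"y":-16,"z":16,"turn":0},
    {"hand":1,"x":5,"y":-19.9,"z":16,"turn":0},
    {"hand":1,"x":6,"y":-23.8,"z":16,"turn":0},
  ],
)

```text
t: 17.2
tcp_pos: [0.5082, 0.0836, 0.2101]
tool_rot: [[0.995, -0.097, 0.003], [-0.097, -0.995, 0.0], [0.003, -0.001, -1.0]]
ft_force: [1.5, -0.4, 0.1]
finger_gap: 0.232
grip_force: 58.8
```

Call:
move_arm(
  commands=[
    {"hand":1,"x":2,"y":-3.5,"z":0,"turn":0},
    {"hand":1,"x":4,"y":-7,"z":0,"turn":0},
    {"hand":1,"x":6,"y":-10.5,"z":0,"turn":0},
    {"hand":1,"x":8,"y":-14,"z":0,"turn":0},
    {"hand":1,"x":9.5,"y":-15.3,"z":0,"turn":0},
    {"hand":1,"x":9.5,"y":-15.3,"z":-3,"turn":0},
    {"hand":1,"x":9.5,"y":-15.3,"z":-6,"turn":0},
    {"hand":1,"x":9.5,"y":-15.3,"z":-6,"turn":0},
  ],
)

```text
t: 17.87
tcp_pos: [0.5992, -0.068, 0.145]
tool_rot: [[0.995, -0.098, -0.008], [-0.098, -0.995, 0.0], [-0.008, 0.0, -1.0]]
ft_force: [-1.3, 0.7, -0.8]
finger_gap: 0.234
grip_force: 58.7
```

Run:
```python
from h import *
for k in range(5):
    w=imaging.get_image("wrist"); s=bot.observe(); print(np.round(s["tcp_pos"],4))
```

```text
[ 0.6004 -0.0675  0.147 ]
[ 0.6021 -0.0673  0.1488]
[ 0.6033 -0.0671  0.1499]
[ 0.6039 -0.0671  0.1505]
[ 0.6042 -0.067   0.1507]
```

Call:
move_arm(
  commands=[
    {"hand":1,"x":0,"y":0,"z":-1,"turn":0},
    {"hand":1,"x":0,"y":0,"z":-2,"turn":0},
    {"hand":1,"x":0,"y":0,"z":-3,"turn":0},
    {"hand":1,"x":0,"y":0,"z":-3.8,"turn":0},
    {"hand":1,"x":0,"y":0,"z":-4.6,"turn":0},
    {"hand":1,"x":0,"y":0,"z":-5.2,"turn":0},
    {"hand":1,"x":0,"y":0,"z":-5.4,"turn":0},
    {"hand":1,"x":0,"y":0,"z":-5.4,"turn":0},
  ],
)

```text
t: 18.78
tcp_pos: [0.6047, -0.0668, 0.1006]
tool_rot: [[0.995, -0.097, 0.003], [-0.097, -0.995, -0.0], [0.003, 0.0, -1.0]]
ft_force: [-10.2, 1.6, 43.8]
finger_gap: 0.236
grip_force: 63.8
```

Call:
move_arm(
  commands=[
    {"hand":1,"x":0,"y":0,"z":0.4,"turn":0},
    {"hand":5,"x":0,"y":0,"z":0.4,"turn":0},
    {"hand":5,"x":0,"y":0,"z":0.6,"turn":0},
    {"hand":5,"x":0,"y":0,"z":0.6,"turn":0},
    {"hand":5,"x":0,"y":0,"z":4,"turn":0},
    {"hand":5,"x":0,"y":0,"z":8,"turn":0},
    {"hand":5,"x":-4,"y":0,"z":11,"turn":0},
    {"hand":5,"x":-8,"y":0,"z":11,"turn":0},
    {"hand":5,"x":-8,"y":0,"z":11,"turn":0},
    {"hand":5,"x":-8,"y":0,"z":11,"turn":0},
  ],
)

```text
t: 19.62
tcp_pos: [0.5181, -0.068, 0.2034]
tool_rot: [[0.995, -0.098, -0.006], [-0.098, -0.995, -0.001], [-0.006, 0.001, -1.0]]
ft_force: [0.3, 0.3, 0.0]
finger_gap: 0.585
grip_force: 0.0
```

Run:
```python
from h import *
for k in range(5): im=imaging.get_image("side")
a=imaging.get_image("scene");i=imaging.camera_info("wrist");w=imaging.get_image("wrist")
s=bot.observe();print(s["t"],np.round(s["tcp_pos"],4))
t=np.radians(35);M=np.array([.5844,.0395,.105]);ax=np.array([-np.sin(t)*np.cos(-.095),-np.sin(t)*np.sin(-.095),np.cos(t)])
U=np.array([.6044,-.0669,.09]);z=np.array([0,0,1.])
def ring(c,r,n):
    u=np.cross(n,[0,1,.1]);u/=np.linalg.norm(u);v=np.cross(n,u);q=np.linspace(0,6.28,40)[:,None]
    return c+r*(np.cos(q)*u+np.sin(q)*v)
def f(n,m):
    c=proj(n,[(M+U)/2])[0]; u,v=np.clip((c-[60,75]).astype(int),0,[520,250]); W=120;S=4 if n!="wrist" else 4
    if n=="wrist": u,v,W=max(0,u-20),v,160
    k=400/W;o=cv2.resize(m[v:v+150*W//120,u:u+W],(400,500 if 0 else int(k*min(150*W//120,400-v))),interpolation=cv2.INTER_CUBIC)
    for C,r,nn in((M,.025,ax),(U,.019,z)):
        for h,rr in((.005,r),(.037,.011)): cv2.polylines(o,[((proj(n,ring(C+h*nn,rr,nn))-[u,v]+.5)*k).astype(int)],True,(0,255,0) if h<.01 else (0,0,255),1)
    return cv2.resize(np.pad(o,((0,max(0,500-len(o))),(0,0),(0,0)))[:500],(400,500))
cv2.imwrite("pics/c7.png",np.hstack([f("scene",a),f("wrist",w)]))
```

```text
19.9667 [ 0.5238 -0.0673  0.2037]
```

View pics/c7.png

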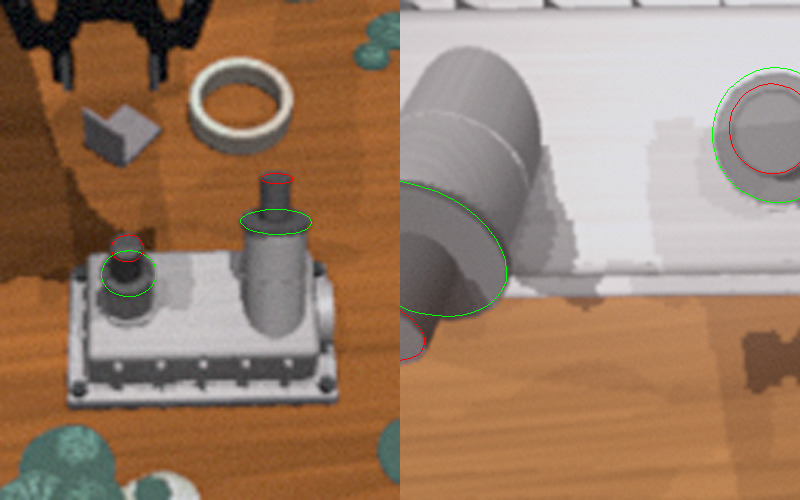

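```bash
python3 -c "
from cell import bot
print(bot.job_done())"
```

```text
the job is handed in; nothing more can be done
None
```

The job is handed in at about 20 s of the 72 s allowed: by the camera checks, the cap is in the scrap tray, the largest plug is home in the leaning neck and the smallest is home in the upright neck; I did not touch the middle plug or the other bench items, and the hand-in call gave no verdict.

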